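# Seat the core thermometer in the reference wheel

## Robot

A 7-joint arm with a two-finger parallel gripper is mounted at the origin on the work surface. World frame = base frame: x ahead of the robot, y to its left, z up, the work surface at z = 0. Lengths are in m, angles in degrees, forces in N, time in s.
With the tool pointing down it reaches from about 0.4 to 0.9 m from the base axis. Payload 5.6 kg.
Tool frame: the origin (TCP) lies between the finger pads; the fingertips stand 11 mm ahead of it and the grasp point (between the pads) lies 8 mm behind it (robot.tips_ahead is the distance from the TCP to the fingertips, in m); z points along the fingers, y is the direction in which the jaws open and shut (so a half turn about z gives the same grasp; the last joint's range is limited). The gripper opens to 92 mm and grips with 3 to 60 N. Pads are 20 mm wide; open, the fingers measure 128 mm over their backs; the gripper's body (75 mm by 189 mm) begins 69 mm behind the grasp point.
Start: joints at [61.421, 26.786, -0.665, 91.828, 0.344, 61.387, -3.226], TCP at [0.286, -0.584, 0.226] pointing down, gripper open.
Joint ranges: [-144.91, 144.91], [-17.63, 115.5], [-89.93, 88.59], [15.96, 139.68], [-74.01, 254.01], [8.47, 105.57], [-167.45, 167.45]. Speed limits (degrees/s): [147.25, 147.25, 180, 180, 180, 180, 180].

## Interface

Orientations are given as a 3x3 rotation matrix whose columns are the frame's x, y, z axes.
In Python, from station import robot, kin, observe, imaging, spotter gives the robot as it stands. Calls block until the motion is done:
- robot.move_ptp(position, orientation): joint-space move of the TCP to a pose.
- robot.servo_line(position, rotation=None, max_speed=0.15): straight line of the TCP; rotation=None keeps the orientation; max_speed is the mean speed in m/s.
- robot.move_joints(angles): joint-space move.
- robot.open_jaws() and robot.grasp(squeeze=None): open the fingers fully, or close them until they stop; squeeze is the grip in N (None keeps the last).
- robot.hold(seconds).
- kin.inverse_kinematics(position, orientation): joint angles nearest the present ones, or None.
- observe(): the state.
- imaging.get_image(name): name is "scene" or "top" or "wrist"; returns a dict with "img" (420x560x3 uint8, red, green, blue), "intrinsics" (3x3 intrinsics, pixels), "T" (4x4, takes a point from camera to world coordinates); the wrist camera has in their place "T_tool_cam" (4x4, takes a point from camera to tool coordinates, whose origin is the TCP and whose axes are the flange's). Camera axes: x right, y down, z forward; pixel columns grow to the right and rows downward; lengths in m; the calibration is good to about 2 mm. A picture is of the moment at which its call begins: read the wrist's pose just before it. There is no depth.
A pose or a line that the arm cannot do raises robot.Unreachable and nothing moves.
- robot.hand_in(): hands the job in, once; it reports no verdict.
Trained networks look in a picture, given as the dict that the camera call returned (one of the last four; its "shot" number tells which), for a name from the list of things; names that differ only in an ending like _2 or _b are one class to them, and where a whole thing is asked for, a point or a joint stands for the part that bears it (a point fixed in the world has none). Each returns a list of dicts, best first, with "confidence" (0 to 1); they miss things now and then, are a little off and sometimes report something else, mostly with a low value. They report only what shows in the picture. A call takes as long as a camera call. They do not tell look-alikes from the thing itself.
- spotter.find_in(target, picture): "rect" ([centre column, centre row, width, height] in pixels, round what is visible of it).
- spotter.masks_of(target, picture): "pixels" (420x560 bool, what is visible of it) and "rect" ([centre column, centre row, width, height] in pixels, round what is visible of it).
- spotter.spot_point(target, picture): "centre" ([column, row] in pixels: a listed point, or the origin of a listed thing).
The state is a dict: "time_s": time; "q": joint angles; "qd": joint speeds; "joint_efforts": joint torques, N m; "tcp_pos": TCP position; "eef_rot": TCP orientation; "wrist_force": force on the tool from outside, world axes, zero at the start; "moment": the same for the moment, N m; "width": finger opening in m.
Only numpy, scipy, OpenCV 4.12 (cv2) and the standard library are available. Lean on these libraries where they do the work, as an engineer would, in place of code of your own. Each camera call takes 0.05 s, during which the arm holds its last target.

## Task

Pull the wooden stopper out of the big bored cheese wheel and lay it in the steel dish, then take the core thermometer from its stand and lower it into the bore. Push it down gently until its tip bottoms out - the stop collar meets the rind first and rides up the shaft - and leave it standing there upright, tip on the bottom and collar flat on the rind to mark the depth. Leave the small cheese, the trier and the brush where they are.

Things in the scene. Friction and masses are not known exactly. Their poses are not given: they have to be found in the camera images.
- wheel: Big cheese wheel that holds the bore, fixed, 180 mm across, 90 mm high, flat on the table. Origin: centre of its underside; z up.
- bore_mouth (a point): Centre of the bore's mouth in the middle of the wheel's flat top, 90 mm above the table. The bore goes straight down, 11 mm across with a small bevel at the mouth. It was bored by hand to about mid-height: between 35 and 65 mm deep, not known more exactly; its bottom cannot be seen and has to be felt: firm paste that gives 2 to 3 mm under 18 N and springs back.
- stopper: Turned beech stopper in the bore, 15 g: a round head 22 mm across and 22 mm high that rests on the wheel's top, and under it a plug 9.4 mm across and 18 mm long with some play in the bore. Origin: on its axis where head and plug meet; z towards the head.
- dish: Round steel dish, loose, 0.35 kg: 116 mm across the rim, 96 mm across the foot, 22 mm high, inner floor 4 mm up and about 90 mm across. Origin: centre of its underside.
- stand: Round beech stand, fixed, 72 mm across, 33 mm high, with a sleeve 11 mm across and 25 mm deep in its middle. Origin: centre of its underside; z up. The thermometer starts upright in it, tip on the sleeve's bottom (8 mm above the table), collar on the stand's top. It lifts straight out.
- probe: Core thermometer, 0.10 to 0.17 kg, 160 mm long. Origin: the very tip of its shaft; z runs up the shaft to the housing. Shaft 8 mm across from the tip to 95 mm, the last 8 mm tapered to a blunt sensor tip 5 mm across. Housing from 95 mm to 160 mm above the tip: a flat-sided block 30 mm along the probe's x and 20 mm along its y; grip it across the 20 mm. The sensor tip is damaged by a push of more than 18 N.
- collar (a joint): How far the stop collar has been pushed up the thermometer's shaft, m: 0 at the start (underside 25 mm above the tip, its lowest place), up to 0.058. It is a friction fit: it stays where it is left, and it takes about 5 N to slide it, which is more than the thermometer's weight.
- collar_under (a point): Centre of the underside of the stop collar, a steel ring with a flange 33 mm across, 11 mm high, on the thermometer's shaft; it cannot enter the bore.
- tomme: Small loose cheese, 104 mm across, 48 mm high. Origin: centre of its underside. To be left alone.
- trier: Cheese trier (sampling iron) lying on the table, 210 mm long, 18 mm high. Origin: under its middle, x towards the blade. To be left alone.
- brush: Wooden rind brush lying on its bristles, 145 x 50 x 34 mm. Origin: centre of its underside, long side along x. To be left alone.
Mind the look-alikes: they are no part of the job. There is more than one size of the stopper; the one meant has the size given above.

How it is judged:
By the outcome, as a careful person would: the job done as asked, in the order asked, and still so for the second after the job is handed in, with the robot touching nothing.
It also fails if it takes over 58 s, if anything falls off the work surface, if the arm or the gripper's body presses on something with over 40 N, if the wrist force passes 120 N, or if a joint passes its speed limit or range.

## Working session

There is one attempt and no reset: what is moved stays moved. The work goes in short steps, each a Python script; the robot and the scene stay as the last script left them, time stands still between calls to the robot, and variables do not carry over. Pictures are saved under pics/ and viewed, and the job is handed in when it is done.

```bash
ls; mkdir -p pics
python3 - <<'E'
from station import robot, kin, observe, imaging, spotter
import cv2
s=observe(); print({k:s[k] for k in ('time_s','tcp_pos','eef_rot','wrist_force','width')})
for n in ("scene","top","wrist"):
    p=imaging.get_image(n); cv2.imwrite(f"pics/{n}0.png",p["img"][:,:,::-1]); print(n,p.get("T",p.get("T_tool_cam")),p["intrinsics"])
    if n!="wrist":
        for t in ("wheel","stopper","dish","stand","probe","tomme","bore_mouth","collar_under"):
            try:
                print(t,[(d["confidence"],[round(float(v)) for v in d["rect"]]) for d in spotter.find_in(t,p)][:4],[(d["confidence"],[round(float(v),1) for v in d["centre"]]) for d in spotter.spot_point(t,p)][:4])
            except Exception as e: print(t,e)
E
```

```text
pics
{'time_s': 0.0, 'tcp_pos': array([ 0.28583303, -0.5831559 ,  0.22465834]), 'eef_rot': array([[ 8.97911469e-01,  4.40175208e-01, -8.82863246e-04],
       [ 4.40176074e-01, -8.97910220e-01,  1.50326536e-03],
       [-1.31031787e-04, -1.73841449e-03, -9.99998480e-01]]), 'wrist_force': array([0.31091879, 0.54582506, 0.88249193]), 'width': 0.09204485020481885}
scene [[-0.34407914  0.50883604 -0.78911053  1.20704246]
 [ 0.93890999  0.19325056 -0.28478456  0.25066621]
 [ 0.0075874  -0.83889219 -0.54424473  0.573058  ]
 [ 0.          0.          0.          1.        ]] [[388.37285207   0.         273.33679931]
 [  0.         388.37285207 208.39971581]
 [  0.           0.           1.        ]]
wheel [(0.69, [362, 248, 82, 78])] [(0.98, [358.8, 259.7])]
stopper [(0.58, [391, 215, 13, 17]), (0.19, [451, 276, 27, 54])] [(0.53, [389.1, 215.4]), (0.44, [364.6, 224.9]), (0.24, [249.0, 279.1])]
dish [(0.94, [281, 232, 51, 32])] [(0.9, [279.4, 234.1])]
stand [(0.63, [184, 218, 31, 31])] [(0.95, [182.0, 224.4])]
probe [(0.59, [181, 186, 17, 54])] [(0.92, [185.3, 215.2]), (0.62, [358.7, 258.7]),
[... 984 characters left out ...]
, [364, 207, 28, 24])] [(0.66, [359.6, 206.4])]
probe [(0.57, [370, 203, 20, 15])] [(0.65, [363.9, 208.2])]
tomme [(0.85, [281, 163, 31, 40])] [(0.58, [281.5, 159.6])]
bore_mouth [(0.97, [211, 211, 65, 63])] [(0.89, [210.5, 210.5])]
collar_under [(0.41, [363, 207, 7, 12])] [(0.41, [365.8, 202.0])]
wrist [[-1.83059784e-03 -9.54426626e-01 -2.98440051e-01  8.52125394e-02]
 [ 9.99998308e-01 -1.80109666e-03 -3.73877858e-04 -3.17853342e-04]
 [-1.80680397e-04 -2.98440230e-01  9.54428309e-01 -1.59962278e-01]
 [ 0.00000000e+00  0.00000000e+00  0.00000000e+00  1.00000000e+00]] [[353.41041701   0.         280.88175962]
 [  0.         353.41041701 212.89023063]
 [  0.           0.           1.        ]]
```

View pics/scene0.png

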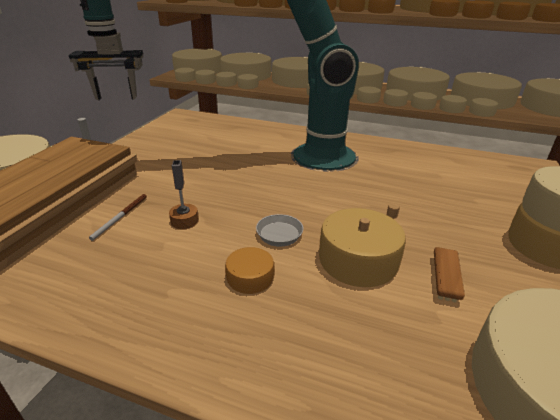

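View pics/top0.png

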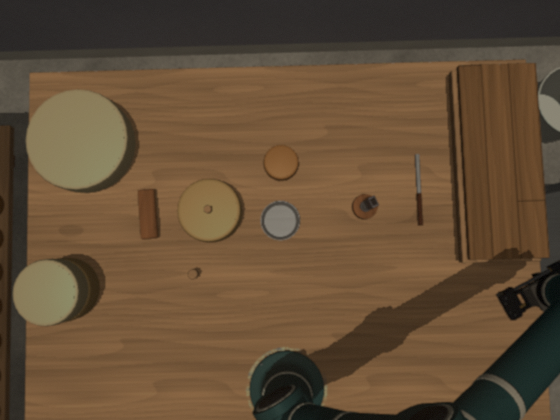

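Stopper candidates: one on the wheel (scene 364,224; top 208,209) and one loose on the table (scene 392,210; top 194,272). The description says the stopper is in the bore, so I choose the one on the wheel. Next I compute positions and check it in a close crop.

```bash
cat > h.py <<'E'
from station import robot, kin, observe, imaging, spotter
import numpy as np, cv2
def ray(p,uv,T=None):
    T=p["T"] if T is None else T
    d=T[:3,:3]@np.linalg.inv(p["intrinsics"])@np.array([uv[0],uv[1],1.]); return T[:3,3],d/np.linalg.norm(d)
def at_z(p,uv,z,T=None):
    o,d=ray(p,uv,T); return o+d*(z-o[2])/d[2]
def wristT(s,p):
    T=np.eye(4);T[:3,:3]=s["eef_rot"];T[:3,3]=s["tcp_pos"];return T@p["T_tool_cam"]
def proj(p,X,T=None):
    T=p["T"] if T is None else T
    c=np.linalg.inv(T)@np.r_[X,1]; u=p["intrinsics"]@c[:3]; return u[:2]/u[2]
def snap(): 
    s=observe(); p=imaging.get_image("wrist"); return s,p,wristT(s,p)
def R(deg): # tool down, jaw axis y at angle deg in world xy
    a=np.radians(deg); y=np.array([np.cos(a),np.sin(a),0]); z=np.array([0,0,-1.]); x=np.cross(y,z); return np.c_[x,y,z]
E
python3 - <<'E'
from h import *
p=imaging.get_image("top"); q=imaging.get_image("scene")
np.set_printoptions(precision=4,suppress=True)
def show(n,a,za,b,zb):
    print(n,"top",at_z(p,a,za),"scene",at_z(q,b,zb) if b else '')
show("wheel top ctr",(210,211),.09,(361,232),.09)
show("stopper",(208,209),.112,(364.5,221),.112)
show("loose",(194,272),.01,(392,212),.01)
show("dish rim",(280.5,221),.022,(280,229),.022)
show("tomme",(281,163),.048,(249,262),.048)
show("stand",(364,207),.033,(183,212),.033)
show("probe top",(371,202),.168,(178,163),.168)
show("trier",(418,190),.009,(120,218),.009)
show("brush",(148,214),.03,(448,272),.03)
print(observe()["time_s"])
def crop(p,u,v,r,k,f):
    cv2.imwrite(f,cv2.resize(p["img"][max(v-r,0):v+r,max(u-r,0):u+r,::-1],None,fx=k,fy=k,interpolation=cv2.INTER_CUBIC)); 
crop(q,372,225,45,6,"pics/c_stop.png"); crop(q,183,190,45,6,"pics/c_probe.png")
E
```

```text
wheel top ctr top [0.5061 0.2004 0.09  ] scene [0.5267 0.2009 0.09  ]
stopper top [0.5099 0.2031 0.112 ] scene [0.5164 0.2036 0.112 ]
loose top [0.3367 0.2596 0.01  ] scene [0.2959 0.2546 0.01  ]
dish rim top [0.4772 0.005  0.022 ] scene [0.488  0.0087 0.022 ]
tomme top [ 0.6426 -0.0008  0.048 ] scene [ 0.6527 -0.0013  0.048 ]
stand top [ 0.5104 -0.2367  0.033 ] scene [ 0.5201 -0.2383  0.033 ]
probe top top [ 0.512  -0.2339  0.168 ] scene [ 0.5162 -0.2356  0.168 ]
trier top [ 0.5582 -0.401   0.009 ] scene [ 0.5708 -0.3956  0.009 ]
brush top [0.5073 0.3871 0.03  ] scene [0.518  0.3861 0.03  ]
1.85
```

View pics/c_stop.png

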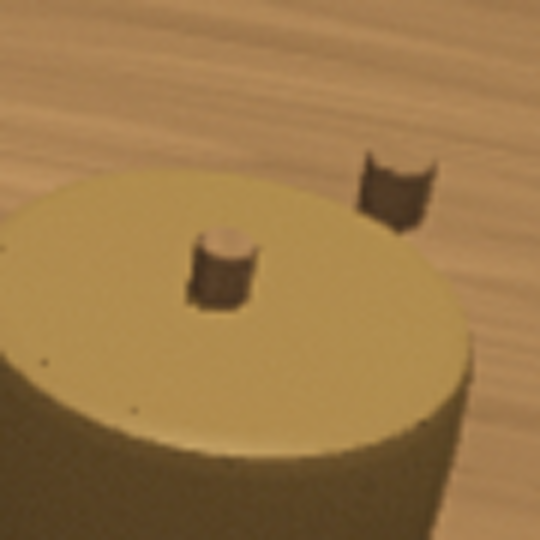

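View pics/c_probe.png

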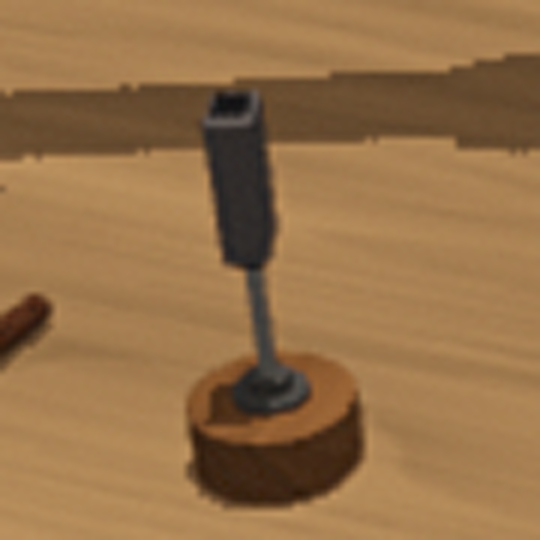

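The crop shows the stopper standing in the wheel's top centre. The other one is loose on the table behind the wheel and looks wider, so it's the look-alike. I move over the wheel for a close wrist view.

Run:
```python
from h import *
np.set_printoptions(precision=4,suppress=True)
robot.move_ptp(np.array([0.508,0.202,0.20]),R(22))
s,p,T=snap(); print(s["time_s"],s["tcp_pos"],s["q"],s["eef_rot"])
for t in("stopper","bore_mouth"):
    print([(d["confidence"],d["centre"],at_z(p,d["centre"],.09,T)) for d in spotter.spot_point(t,p)][:3])
m=spotter.masks_of("stopper",p)
im=p["img"][:,:,::-1].copy()
for d in m[:2]: print(d["confidence"],d["rect"])
cv2.imwrite("pics/w1.png",im); print(observe()["time_s"],observe()["wrist_force"])
```

```text
4.725 [0.5085 0.201  0.1998] [ 18.2682  30.6055 -56.862  105.2092  29.384   60.3928 -28.2099] [[-0.3729  0.9279 -0.0001]
 [ 0.9279  0.3729 -0.0004]
 [-0.0004 -0.0002 -1.    ]]
[(0.68, [285.3, 209.8], array([0.5107, 0.2055, 0.09  ])), (0.66, [122.8, 61.1], array([0.3632, 0.2645, 0.09  ]))]
[(0.83, [286.3, 210.1], array([0.5115, 0.2056, 0.09  ]))]
0.69 [287.4, 215.6, 30.8, 32.2]
0.69 [111.0, 62.1, 45.1, 39.7]
4.925 [-0.7589  0.238   0.0391]
```

View pics/w1.png

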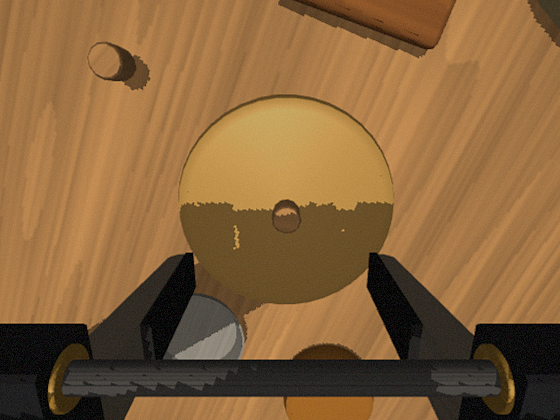

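The head spans about 31 px at a depth of 0.25 m, which is 22 mm. The loose stopper is clearly bigger, so the choice stands. Now I grasp it, and I check the position from the top disc first.

Run:
```python
from h import *
np.set_printoptions(precision=4,suppress=True)
s,p,T=snap()
print(at_z(p,(287,216),.112,T), at_z(p,(286,210),.09,T))
# wheel outline -> fit
g=cv2.cvtColor(p["img"],cv2.COLOR_RGB2HSV)
ws=spotter.masks_of("wheel",p)
for d in ws[:2]:
    m=d["pixels"].astype(np.uint8); c=max(cv2.findContours(m,0,1)[0],key=cv2.contourArea)[:,0]
    P=np.array([at_z(p,u,.09,T)[:2] for u in c if u[1]<250]); A=np.c_[2*P,np.ones(len(P))]
    x=np.linalg.lstsq(A,(P**2).sum(1),rcond=None)[0]; print(d["confidence"],d["rect"],x[:2],np.sqrt(x[2]+x[:2]@x[:2]))
```

```text
[0.5107 0.2082 0.112 ] [0.511  0.2061 0.09  ]
0.95 [285.1, 199.9, 214.7, 210.9] [0.5098 0.2076] 0.08507239351978567
```

Run:
```python
from h import *
np.set_printoptions(precision=4,suppress=True)
c=np.array([.5107,.2068])
robot.servo_line(np.r_[c,.105],R(22),max_speed=.15)
robot.grasp(squeeze=12)
s=observe(); print(s["time_s"],s["tcp_pos"],s["width"],s["wrist_force"])
robot.servo_line(np.r_[c,.19],max_speed=.12)
s,p,T=snap(); print(s["time_s"],s["tcp_pos"],s["width"],s["wrist_force"])
cv2.imwrite("pics/w2.png",p["img"][:,:,::-1])
for d in spotter.spot_point("dish",p)+spotter.find_in("dish",p): print(d)
```

```text
6.8667 [0.5107 0.2068 0.105 ] 0.021613183694262298 [ 0.0488  0.3888 -0.9543]
7.725 [0.5104 0.2063 0.1894] 0.02192116882060577 [ 0.6343 -0.7682 -0.5302]
```

View pics/w2.png

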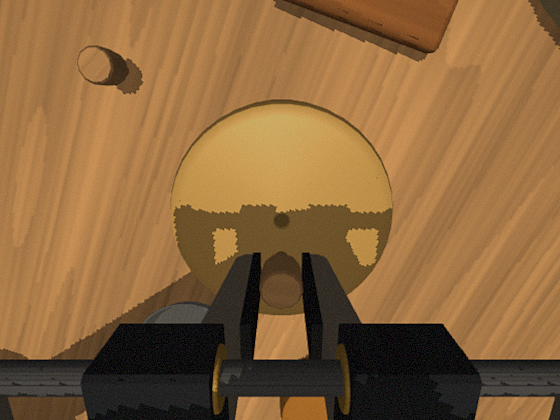

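The stopper (head at 281,285) is held between the pads, and the dark bore mouth shows at about (281,219). I measure the bore from this clear view, then go to the dish.

Run:
```python
from h import *
np.set_printoptions(precision=4,suppress=True)
s,p,T=snap()
g=cv2.cvtColor(p["img"],cv2.COLOR_RGB2GRAY); sub=g[205:235,265:298]; print(sub[::2,::2])
m=(sub<np.percentile(sub,50)*.75).astype(np.uint8)
n,l,st,ce=cv2.connectedComponentsWithStats(m); 
for i in range(1,n): print(st[i],ce[i]+[265,205],at_z(p,ce[i]+[265,205],.09,T))
print([(d["confidence"],d["centre"],at_z(p,d["centre"],.09,T)) for d in spotter.spot_point("bore_mouth",p)][:3])
# go to dish overhead, look
robot.move_ptp(np.array([.479,.004,.20]),R(0))
s,p,T=snap(); print(s["time_s"],s["tcp_pos"],s["q"])
for d in spotter.spot_point("dish",p): print(d["confidence"],d["centre"],at_z(p,d["centre"],0,T))
for d in spotter.find_in("dish",p): print(d)
cv2.imwrite("pics/w3.png",p["img"][:,:,::-1]); print(observe()["width"],observe()["time_s"])
```

```text
[[124  99  80 107 154 167 161 160 163 160 156 159 155 157 156 158 156]
 [ 85  90  88  87  88  75 144 158 158 156 160 157 157 158 157 159 154]
 [ 92  86  92  91  88  79 164 157 154 153 158 159 160 161 164 130 154]
 [ 89  92  91  90  89 126 163 159 136 164 160 119  95  81 103 100  84]
 [ 91  89  89  91  87  80 110 119  65  68 124  82  84  88  90  89  85]
 [ 88  87  93  88  85  83  62  59  47  55  56  83  94  87  83  89  92]
 [ 88  93  87  87  85  63  50  61  61  54  49  56  79  88  83  92  89]
 [ 88  88  90  89  77  49  53  55  58  52  56  49  74  88  82  88  89]
 [ 91  85  88  86  76  57  55  54  59  57  55  49  70  93  89  90  87]
 [ 86  87  87  88  75  59  60  51  52  57  54  51  65  87  87  86  90]
 [ 90  90  88  87  86  70  50  57  52  63  51  67  83  92  89  90  85]
 [ 86  87  85  84  87  83  73  64  60  70  73  86  88  80  87  91  90]
 [ 95  92  87  90  81  85  88  86  81  83  88  85  90  88  88  87  90]
 [ 90  87  88  89  88  92  83  80  86  82  91  86  82  87  86  90  83]
 [ 87  86  86  88  84  89  85  89  84  89  86  89  89  87  88  83  88]]
[  9   8  16  15 166] [281.247  220.3253] [0.5112 0.2049 0.09  ]
[(0.62, [281.4, 217.5], array([0.5105, 0.2071, 0.09  ]))]
8.8083 [0.4794 0.0052 0.2003] [ 42.4594  22.037  -56.1131 113.9449  22.1996  55.3598 -24.5477]
0.94 [281.7, 188.8] [0.4804 0.0044 0.    ]
{'rect': [280.9, 191.4, 121.0, 112.1], 'confidence': 0.94}
{'rect': [311.3, 406.9, 28.6, 24.1], 'confidence': 0.18}
0.021219539446129563 8.9583
```

View pics/w3.png

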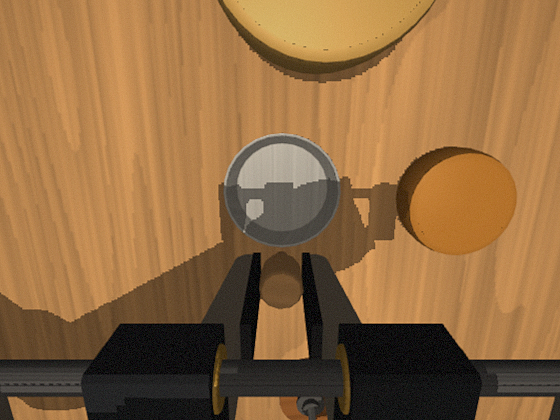

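The dish centre is at about (0.480, 0.004), and the cameras agree. The bore is at about (0.511, 0.2055). I tilt the tool 45° so the stopper lies down when released, with the fingertips staying above the rim.

Run:
```python
from h import *
np.set_printoptions(precision=4,suppress=True)
s=np.sin(np.pi/4); z=np.array([0,s,-s]); y=np.array([1.,0,0]); Rt=np.c_[np.cross(y,z),y,z]
c=np.array([.480,.004-.012])
print(kin.inverse_kinematics(np.r_[c,.041],Rt))
robot.move_ptp(np.r_[c,.10],Rt)
robot.servo_line(np.r_[c,.041],max_speed=.12)
print(observe()["width"],observe()["wrist_force"],observe()["time_s"])
robot.open_jaws()
robot.servo_line(np.r_[c-[0,.03],.10],max_speed=.2)
robot.move_ptp(np.array([.48,-.06,.22]),R(0))
s_,p,T=snap(); print(s_["time_s"],s_["q"],s_["wrist_force"])
cv2.imwrite("pics/w4.png",p["img"][:,:,::-1])
```

```text
[ 63.9044  58.9326 -55.5056 112.4691   4.4419  43.1381  15.5373]
0.02167045214988562 [-1.0948  0.505  -0.4163] 10.325
12.6333 [ 47.9837  19.4737 -52.7778 112.4409  18.4041  57.0194 -13.4122] [ 0.2434 -0.2461 -0.6853]
```

View pics/w4.png

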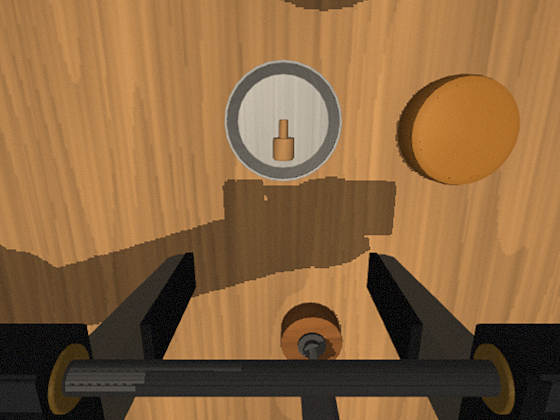

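The stopper lies on its side in the dish (283,140). Next is the probe: I look from above it to get its position and yaw.

Run:
```python
from h import *
np.set_printoptions(precision=4,suppress=True)
robot.move_ptp(np.array([.5125,-.236,.30]),R(0))
s,p,T=snap(); print(s["time_s"],s["tcp_pos"],s["q"])
print("hyp top",proj(p,np.array([.5125,-.236,.168]),T),"collar",proj(p,np.array([.5125,-.236,.033]),T))
for t in ("probe","stand"):
  for d in spotter.spot_point(t,p)[:2]: print(t,d)
  for d in spotter.masks_of(t,p)[:2]: print(t,d["confidence"],d["rect"])
  if t=="probe":
    for d in spotter.masks_of(t,p)[:1]: np.save("m.npy",d["pixels"])
cv2.imwrite("pics/w5.png",p["img"][:,:,::-1]); np.save("img5.npy",p["img"]); np.save("T5.npy",T)
cv2.imwrite("pics/w5c.png",cv2.resize(p["img"][120:320,180:380,::-1],None,fx=3,fy=3,interpolation=cv2.INTER_CUBIC))
```

```text
13.4833 [ 0.5118 -0.2348  0.2981] [ 60.4372  22.6853 -50.3629  96.9412  18.3332  69.3161   5.6483]
hyp top [282.049  208.6405] collar [282.0836 177.3571]
probe {'centre': [282.5, 174.5], 'confidence': 0.61}
probe 0.89 [283.8, 195.7, 36.7, 59.8]
stand 0.87 [284.1, 174.6, 58.5, 57.3]
stand 0.3 [404.3, 9.0, 60.8, 16.8]
```

View pics/w5c.png

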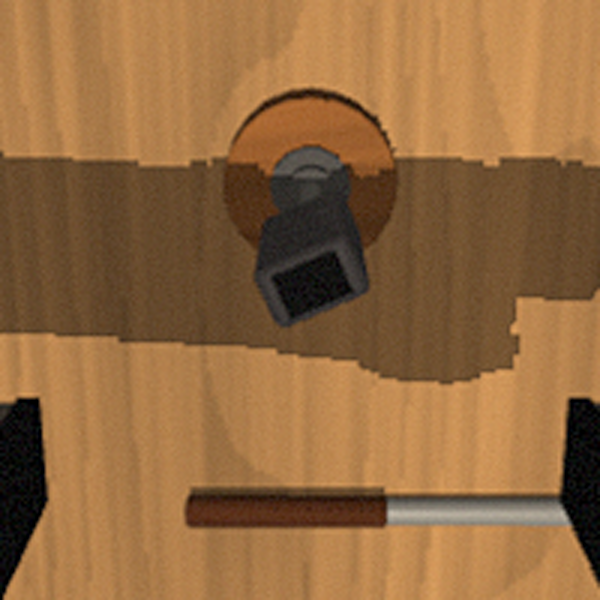

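Run:
```python
from h import *
np.set_printoptions(precision=4,suppress=True)
p=imaging.get_image("wrist"); T=np.load("T5.npy")
C=np.array([(257,274),(351,234),(368,289),(283,326)])/3+[180,120]
W=np.array([at_z(p,c,.168,T) for c in C]); print(W, W.mean(0))
e=W[1]-W[0]; f=W[2]-W[3]; print(np.linalg.norm(e),np.linalg.norm(f),np.degrees(np.arctan2(e[1],e[0])),np.degrees(np.arctan2(f[1],f[0])))
e=W[3]-W[0]; f=W[2]-W[1]; print(np.linalg.norm(e),np.linalg.norm(f),np.degrees(np.arctan2(e[1],e[0])),np.degrees(np.arctan2(f[1],f[0])))
# inner black rect
C=np.array([(272,281),(340,249),(357,292),(290,319)])/3+[180,120]
W=np.array([at_z(p,c,.168,T) for c in C]); print(W.mean(0)); e=W[1]-W[0];f=W[2]-W[3];print(np.degrees(np.arctan2(e[1],e[0])),np.degrees(np.arctan2(f[1],f[0])))
# collar, stand
print(at_z(p,np.array([310,178])/3+[180,120],.04,T), at_z(p,[282.5,174.5],.033,T))
print(at_z(p,(284.1,172),.033,T))
```

```text
[[ 0.4984 -0.2384  0.168 ]
 [ 0.5252 -0.2266  0.168 ]
 [ 0.5303 -0.2429  0.168 ]
 [ 0.5058 -0.2542  0.168 ]] [ 0.5149 -0.2405  0.168 ]
0.029254992538057235 0.026980136158285904 23.81948411375256 24.710403063696653
0.01741583864837342 0.017104430185574473 -65.09294944696848 -72.71854933591071
[ 0.5149 -0.2418  0.168 ]
26.10287987257141 23.05270768724955
[ 0.514 -0.237  0.04 ] [ 0.513  -0.2325  0.033 ]
[ 0.515  -0.2294  0.033 ]
```

The housing centre is at about (0.5147, -0.240) with its long axis at about +24°, so the jaw axis goes at -66° (or 114°). I check IK for both and grasp.

Run:
```python
from h import *
np.set_printoptions(precision=4,suppress=True)
for a in(-66,114):
    print(a,kin.inverse_kinematics(np.array([.5147,-.240,.2]),R(a)),kin.inverse_kinematics(np.array([.511,.2055,.25]),R(a)))
for a in(22,-20,160,200): print(a,kin.inverse_kinematics(np.array([.511,.2055,.25]),R(a)))
```

```text
-66 [ 48.126   24.8064 -33.7833 103.257   16.1891  56.799  -58.1768] [  11.8546   23.0925  -47.0447  102.1339   18.8017   62.9576 -107.5982]
114 [ 70.1202  40.5664 -69.5077 102.0357  41.2153  67.6002 101.8584] [ 26.4007  35.6991 -72.4289 101.4218  36.1629  70.5191  58.0047]
22 [ 23.8147  31.8805 -66.6436 101.5354  31.5358  67.978  -30.188 ]
-20 [ 19.4205  27.6053 -58.6259 101.7422  25.7964  65.3838 -67.4302]
160 [ 28.3183  40.0243 -77.9904 101.342   40.9657  73.6321 100.095 ]
200 [ 27.4454  37.8024 -75.2399 101.3779  38.5506  72.003  142.0546]
```

Run:
```python
from h import *
np.set_printoptions(precision=4,suppress=True)
c=np.array([.5147,-.240])
robot.move_ptp(np.r_[c,.24],R(-66))
s,p,T=snap(); print(s["time_s"],s["tcp_pos"])
cv2.imwrite("pics/w6.png",p["img"][:,:,::-1]); np.save("T6.npy",T)
print(proj(p,np.r_[c,.168],T),proj(p,np.r_[c,.044],T))
```

```text
14.85 [ 0.5149 -0.2398  0.2403]
[281.6163 230.4596] [281.3148 189.0235]
```

View pics/w6.png

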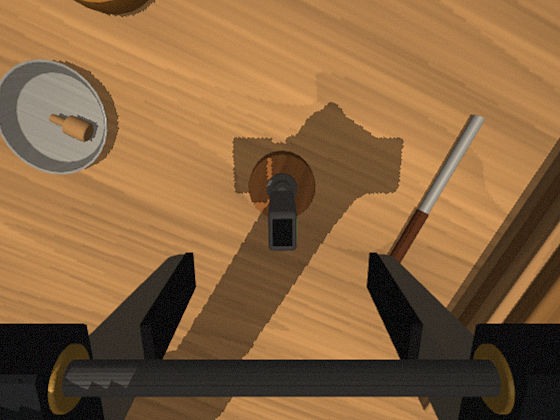

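The picture shows the housing top at (282,232), within 1.5 px of the prediction and aligned with the jaws. I descend and grasp.

Run:
```python
from h import *
np.set_printoptions(precision=4,suppress=True)
c=np.array([.5147-.0009,-.240-.0004])
robot.servo_line(np.r_[c,.134],max_speed=.15)
robot.grasp(squeeze=45)
s=observe(); print(s["time_s"],s["tcp_pos"],s["width"],s["wrist_force"],s["moment"])
robot.servo_line(np.r_[c,.19],max_speed=.08)
s=observe(); print(s["time_s"],s["tcp_pos"],s["width"],s["wrist_force"],s["moment"])
robot.servo_line(np.r_[c,.26],max_speed=.15)
robot.move_ptp(np.array([.511,.2055,.245]),R(-20))
robot.hold(.2)
s,p,T=snap(); print(s["time_s"],s["tcp_pos"],s["q"],s["width"],s["wrist_force"],s["moment"])
cv2.imwrite("pics/w7.png",p["img"][:,:,::-1]); np.save("T7.npy",T)
q=imaging.get_image("scene"); cv2.imwrite("pics/s7.png",cv2.resize(q["img"][130:290,270:450,::-1],None,fx=4,fy=4,interpolation=cv2.INTER_CUBIC))
print("bore",proj(p,np.array([.511,.2055,.09]),T),"tip",proj(p,s["tcp_pos"]-[0,0,.126],T))
```

```text
16.8417 [ 0.5137 -0.2404  0.1339] 0.019912569523793448 [-0.7524  0.8021 -1.5798] [-0.0014  0.0028  0.0318]
17.6917 [ 0.5134 -0.2404  0.1897] 0.019868700399377475 [ 0.9516  0.1895 -1.5729] [0.0244 0.0009 0.0741]
20.1417 [0.5115 0.2044 0.2449] [ 19.7645  28.2656 -59.1345 102.0308  26.6488  65.1039 -68.1296] 0.019744959924682337 [-0.1719  1.2942 -1.3341] [-0.0398 -0.0583  0.0035]
bore [280.0286 198.3323] tip [280.9617 208.1869]
```

View pics/w7.png

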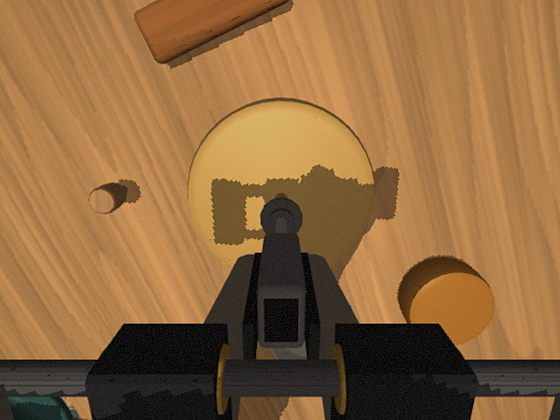

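View pics/s7.png

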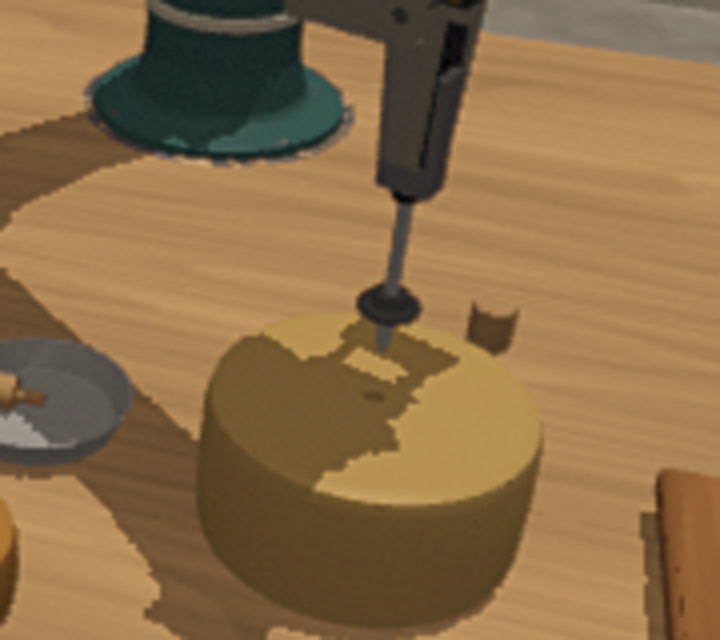

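The probe hangs vertically. In the wrist view the collar is at (282,217) and hides most of the bore. In the scene view the tip is at about (365.8,218) and the bore at about (363.8,229). I use the scene and top cameras to compute tip relative to bore.

Run:
```python
from h import *
np.set_printoptions(precision=4,suppress=True)
s=observe(); q=imaging.get_image("scene"); 
zt=s["tcp_pos"][2]-.126
b=at_z(q,(363.75,229),.09); t=at_z(q,(365.75,218.2),zt); print("scene bore",b,"tip",t,"tip-bore",t-b)
s,p,T=snap()
I=p["img"]; cv2.imwrite("pics/w7c.png",cv2.resize(I[170:290,220:340,::-1],None,fx=5,fy=5,interpolation=cv2.INTER_CUBIC))
tc=s["tcp_pos"]
for dz in (.101,.098,.090,-.034): print(dz,proj(p,tc-[0,0,dz],T))
print(s["time_s"])
cv2.imwrite("pics/s7c.png",cv2.resize(q["img"][195:245,335:395,::-1],None,fx=10,fy=10,interpolation=cv2.INTER_CUBIC))
```

```text
scene bore [0.5139 0.2046 0.09  ] tip [0.5157 0.2052 0.119 ] tip-bore [0.0018 0.0005 0.029 ]
0.101 [280.9651 217.4137]
0.098 [280.9633 218.6259]
0.09 [280.9584 221.9868]
-0.034 [280.8171 319.1455]
20.2917
```

View pics/w7c.png

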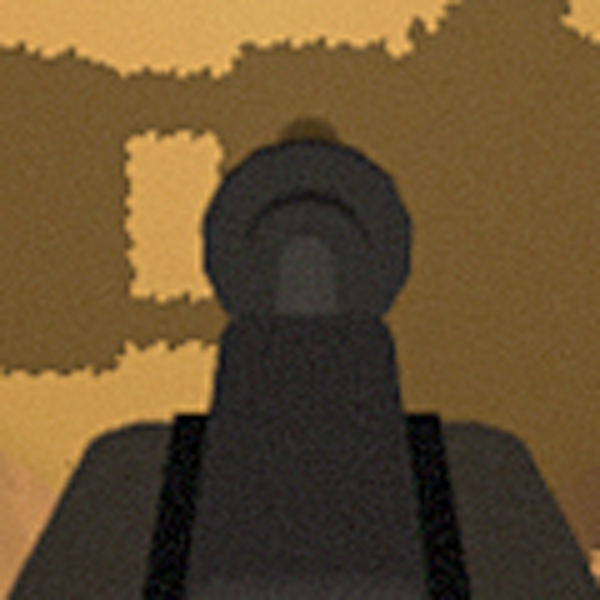

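View pics/s7c.png

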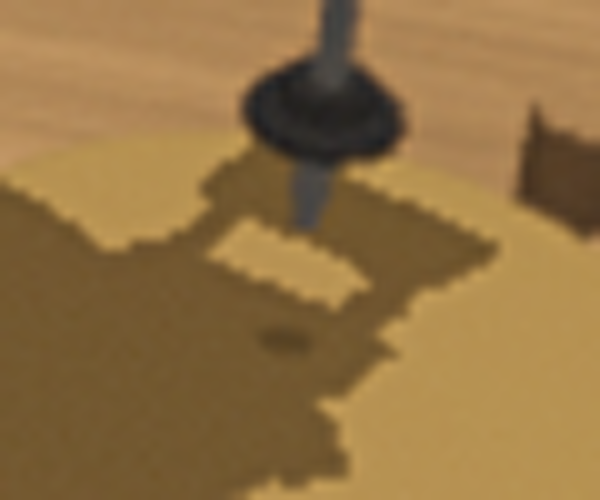

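Run:
```python
from h import *
np.set_printoptions(precision=4,suppress=True)
s,p,T=snap(); print(s["tcp_pos"],s["eef_rot"][:,2])
for uv in ((281.6,200.3),(281.6,199.8)): print(at_z(p,uv,.09,T))
print("axis at collar",at_z(p,(281.4,218.5),s["tcp_pos"][2]-.098,T))
# better bore view: move aside along -tool x? 
x=R(-20)[:,0]
tgt=s["tcp_pos"]-0.03*x
robot.servo_line(np.r_[tgt[:2],.245],R(-20),max_speed=.15); robot.hold(.15)
s,p,T=snap(); I=p["img"]; cv2.imwrite("pics/w8c.png",cv2.resize(I[130:250,220:340,::-1],None,fx=5,fy=5,interpolation=cv2.INTER_CUBIC))
print(s["tcp_pos"],proj(p,np.array([.511,.2055,.09]),T)); np.save("T8.npy",T); np.save("I8.npy",I)
print([(d["confidence"],d["centre"],at_z(p,d["centre"],.09,T)) for d in spotter.spot_point("bore_mouth",p)][:3],observe()["time_s"])
```

```text
[0.5111 0.2052 0.245 ] [ 0.0001 -0.0001 -1.    ]
[0.5113 0.2041 0.09  ]
[0.5115 0.2045 0.09  ]
axis at collar [0.5115 0.2052 0.147 ]
[0.501  0.1779 0.2452] [280.839  167.7715]
[(0.67, [282.6, 169.8], array([0.5119, 0.2032, 0.09  ]))] 20.9917
```

View pics/w8c.png

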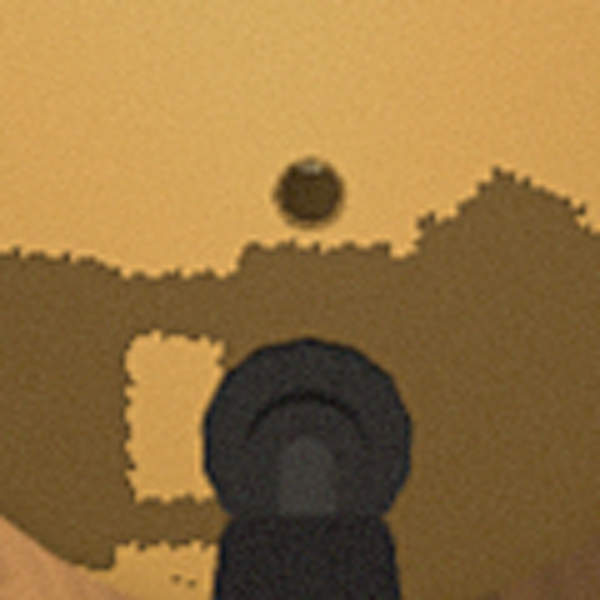

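The bore is fully clear here, at about (281.9,168.2). I use that as the target and insert slowly with force checks.

Run:
```python
from h import *
np.set_printoptions(precision=4,suppress=True)
T=np.load("T8.npy"); p=imaging.get_image("wrist")
b=at_z(p,(281.9,168.2),.09,T); s=observe(); tc=s["tcp_pos"]
a=at_z(p,(281.4,218.5),tc[2]-.098,wristT(s,p)); print("bore",b,"axis-tcp",a-tc)
c=np.array([b[0],b[1]])-np.clip((a-tc)[:2],-.001,.001)
print("target",c)
robot.servo_line(np.r_[c,.245],max_speed=.12)
robot.servo_line(np.r_[c,.222],max_speed=.06); robot.hold(.2)   # tip ~ .096
np.save("c.npy",c)
s=observe(); print(s["time_s"],s["tcp_pos"],s["wrist_force"],s["moment"])
q=imaging.get_image("scene"); cv2.imwrite("pics/s9.png",cv2.resize(q["img"][195:245,335:395,::-1],None,fx=10,fy=10,interpolation=cv2.INTER_CUBIC))
```

```text
bore [0.5118 0.2048 0.09  ] axis-tcp [ 0.0004  0.     -0.098 ]
target [0.5114 0.2048]
22.175 [0.5116 0.2049 0.2223] [ 0.5073 -1.0313 -1.4825] [-0.0266 -0.0934  0.0565]
```

View pics/s9.png

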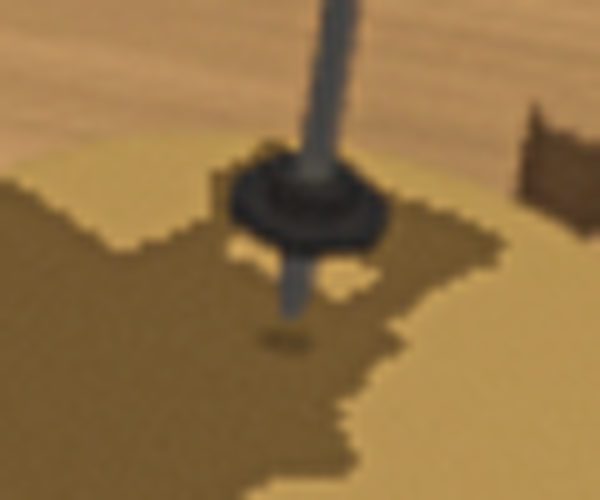

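The tip is right over the bore (tip at about 290,318 and bore at about 286,340 in the crop). I lower it in small steps, monitoring force.

```bash
cat >> h.py <<'E'
def fz(n=4):
    v=[]
    for _ in range(n):
        robot.hold(.02); v.append(observe()["wrist_force"])
    return np.mean(v,0)
E
python3 - <<'E'
from h import *
np.set_printoptions(precision=2,suppress=True)
c=np.load("c.npy"); f0=fz(6); print("f0",f0); np.save("f0.npy",f0)
z=.222
while z>.1945:
    z-=.003
    robot.servo_line(np.r_[c,z],max_speed=.03)
    f=fz(2)-f0; s=observe(); print(round(s["time_s"],2),(s["tcp_pos"]*1000),f)
    if f[2]>3 or np.hypot(f[0],f[1])>5: print("contact"); break
E
```

```text
f0 [ 0.3  -0.17 -1.1 ]
22.61 [511.34 204.7  218.83] [0.04 0.07 0.86]
22.89 [511.3  204.71 215.81] [-0.52 -0.07 -0.13]
23.18 [511.35 204.75 212.87] [-0.34  0.25 -0.14]
23.46 [511.35 204.74 209.87] [ 0.03  0.56 -0.43]
23.74 [511.34 204.72 206.85] [-0.64  0.01 -0.08]
24.02 [511.33 204.71 203.84] [ 0.19 -0.04  0.69]
24.31 [511.35 204.74 200.88] [-0.21  0.1  -1.05]
24.59 [511.33 204.74 197.87] [-0.56  0.32 -0.07]
24.88 [511.37 204.72 194.87] [-0.53  0.35 -0.12]
25.16 [511.35 204.74 191.88] [-0.66 -0.24 -0.37]
```

Run:
```python
from h import *
np.set_printoptions(precision=2,suppress=True)
c=np.load("c.npy"); f0=np.load("f0.npy")
z=.192
for i in range(12):
    z-=.001
    robot.servo_line(np.r_[c,z],max_speed=.02)
    f=fz(3)-f0; s=observe(); print(round(s["time_s"],2),(s["tcp_pos"]*1000),f)
    if f[2]>9 or np.hypot(f[0],f[1])>5: print("stop"); break
q=imaging.get_image("scene"); cv2.imwrite("pics/s10.png",cv2.resize(q["img"][155:245,325:405,::-1],None,fx=6,fy=6,interpolation=cv2.INTER_CUBIC))
```

```text
25.46 [511.4  204.78 191.01] [-0.24  0.22  0.35]
25.76 [511.47 204.85 190.27] [-0.89 -0.91  3.6 ]
26.06 [511.46 204.82 189.14] [-1.27 -0.9   4.89]
26.36 [511.51 204.81 187.97] [-0.68 -0.44  4.56]
26.66 [511.5  204.76 186.89] [-0.13 -0.22  2.98]
26.96 [511.47 204.81 185.91] [-0.37 -0.15  3.46]
27.26 [511.46 204.79 184.92] [-0.26  0.14  3.33]
27.56 [511.45 204.76 183.94] [0.08 0.05 3.87]
27.86 [511.44 204.81 182.95] [-0.14  0.15  4.08]
28.16 [511.46 204.78 181.92] [-0.43  0.36  3.71]
28.46 [511.43 204.77 180.92] [0.74 0.03 3.66]
28.76 [511.46 204.76 179.93] [0.56 0.45 3.18]
```

View pics/s10.png

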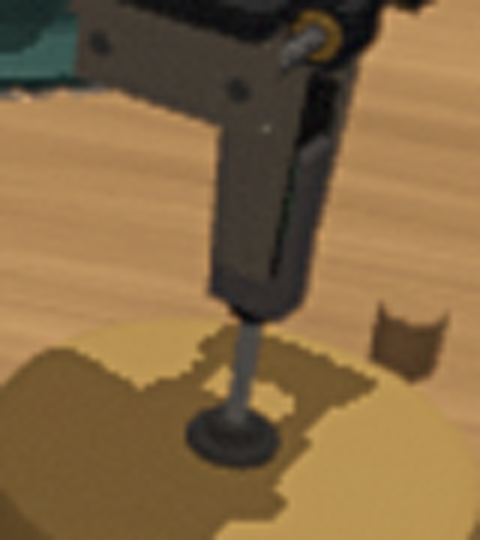

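The collar met the rind at TCP z ≈ 0.1905 and slides at about 3.6–4.5 N. It sits flat on the rind with the shaft inside the bore. I continue until the force rises.

Run:
```python
from h import *
np.set_printoptions(precision=2,suppress=True)
c=np.load("c.npy"); f0=np.load("f0.npy")
z=.180
while z>.1475:
    z-=.001
    robot.servo_line(np.r_[c,z],max_speed=.025)
    f=fz(2)-f0
    if f[2]>5.2: f=fz(4)-f0
    s=observe(); print(round(s["time_s"],2),(s["tcp_pos"]*1000),f)
    if f[2]>5.5 or np.hypot(f[0],f[1])>5: print("stop"); break
```

```text
29.09 [511.45 204.78 178.94] [0.45 0.22 3.6 ]
29.38 [511.46 204.77 177.95] [1.01 0.23 3.39]
29.66 [511.43 204.78 176.93] [0.15 0.6  3.12]
29.94 [511.46 204.74 175.92] [0.92 0.94 3.79]
30.23 [511.44 204.76 174.91] [0.62 0.46 3.45]
30.51 [511.42 204.76 173.92] [0.44 0.44 3.83]
30.79 [511.45 204.75 172.93] [ 0.84 -0.14  3.49]
31.07 [511.44 204.74 171.92] [0.94 1.07 4.17]
31.36 [511.44 204.75 170.92] [1.21 0.36 3.15]
31.64 [511.44 204.76 169.91] [0.29 0.6  3.56]
31.93 [511.44 204.75 168.93] [0.78 0.95 3.45]
32.21 [511.42 204.76 167.9 ] [0.64 0.55 3.43]
32.49 [511.41 204.74 166.9 ] [0.52 0.7  2.98]
32.77 [511.45 204.74 165.93] [1.41 0.48 3.49]
33.06 [511.43 204.74 164.91] [ 1.88 -0.21  4.06]
33.34 [511.45 204.76 163.91] [0.87 0.89 3.62]
33.62 [511.42 204.76 162.91] [1.55 0.81 3.67]
33.91 [511.45 204.75 161.92] [1.46 0.17 3.83]
34.19 [511.43 204.75 160.91] [1.1  0.56 3.49]
34.48 [511.43 204.74 159.91] [1.41 0.13 3.71]
34.76 [511.43 204.79 158.94] [1.29 0.48 4.24]
35.04 [511.43 204.76 157.91] [2.1  0.67 3.55]
35.33 [511.41 204.76 156.9 ] [1.07 0.4  3.52]
35.67 [511.38 204.78 156.06] [ 1.33 -0.14  5.64]
stop
```

Run:
```python
from h import *
np.set_printoptions(precision=2,suppress=True)
c=np.load("c.npy"); f0=np.load("f0.npy")
print(fz(8)-f0, observe()["tcp_pos"]*1000)
robot.servo_line(np.r_[c,.1556],max_speed=.02)
f=fz(8)-f0; s=observe(); print(round(s["time_s"],2),(s["tcp_pos"]*1000),f,s["moment"])
```

```text
[0.74 0.33 6.03] [511.44 204.77 156.08]
36.19 [511.43 204.79 155.88] [ 0.42 -0.37  7.85] [-0.1  -0.31 -0.01]
```

Bottom confirmed: 0.2 mm more travel raised the force by 1.8 N, so the tip load is only about 4 N. I release, lift straight up, and check.

Run:
```python
from h import *
np.set_printoptions(precision=2,suppress=True)
c=np.load("c.npy")
robot.open_jaws()
s=observe(); print(s["time_s"],s["width"],s["wrist_force"])
q=imaging.get_image("scene"); cv2.imwrite("pics/s11.png",cv2.resize(q["img"][155:245,325:405,::-1],None,fx=6,fy=6,interpolation=cv2.INTER_CUBIC))
t=observe()["tcp_pos"]
robot.servo_line(np.r_[t[:2],.27],max_speed=.15); robot.hold(.2)
s,p,T=snap(); cv2.imwrite("pics/w11.png",p["img"][:,:,::-1]); print(s["time_s"],s["wrist_force"])
q=imaging.get_image("scene"); cv2.imwrite("pics/s12.png",cv2.resize(q["img"][155:245,325:405,::-1],None,fx=6,fy=6,interpolation=cv2.INTER_CUBIC))
for z in (.09,.191): print(z,proj(p,np.r_[t[:2],z],T),proj(q,np.r_[t[:2],z]))
```

```text
37.325 0.09211207340468039 [0.2  0.42 0.37]
38.4917 [-0.23 -0.92  0.17]
0.09 [281.57 192.42] [364.   228.36]
0.191 [281.52 226.86] [370.86 187.05]
```

View pics/w11.png

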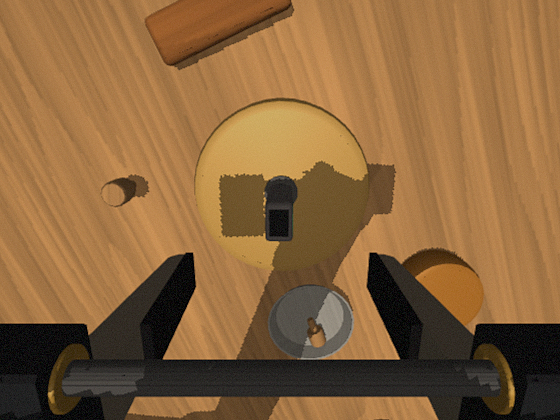

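View pics/s12.png

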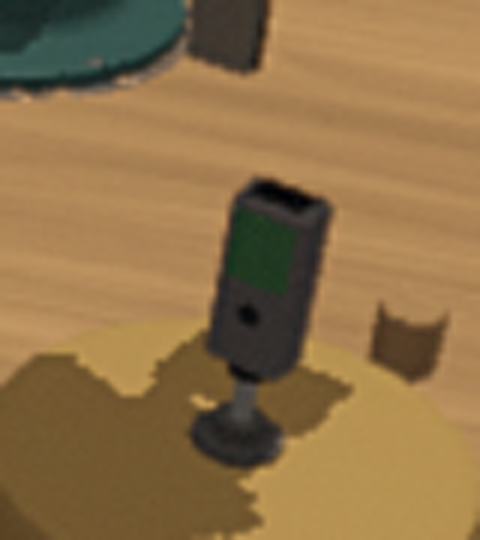

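The wrist view shows the collar around the bore at (281,190) and the housing top at (278,223). The stopper is still in the dish (316,331). The housing top looks slightly off from plumb, so I quantify the lean before handing in.

Run:
```python
from h import *
from scipy.optimize import least_squares
np.set_printoptions(precision=4,suppress=True)
s,p,T=snap(); q=imaging.get_image("scene"); 
cv2.imwrite("pics/w13c.png",cv2.resize(p["img"][170:260,235:325,::-1],None,fx=6,fy=6,interpolation=cv2.INTER_CUBIC))
cv2.imwrite("pics/s13c.png",cv2.resize(q["img"][180:240,345:395,::-1],None,fx=10,fy=10,interpolation=cv2.INTER_CUBIC))
o=np.array([.5118,.2048])
for z in (.09,.126,.191):
    print(z,"wrist crop",(proj(p,np.r_[o,z],T)-[235,170])*6,"scene crop",(proj(q,np.r_[o,z])-[345,180])*10)
print(s["time_s"])
```

```text
0.09 wrist crop [280.3254 134.5456] scene crop [189.9736 484.6651]
0.126 wrist crop [280.4502 193.5331] scene crop [213.3574 343.8474]
0.191 wrist crop [280.7614 340.6385] scene crop [258.5936  71.4336]
38.5917
```

View pics/w13c.png

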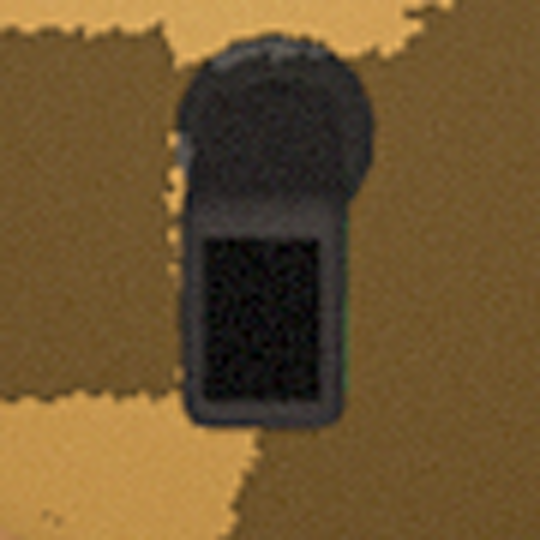

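View pics/s13c.png

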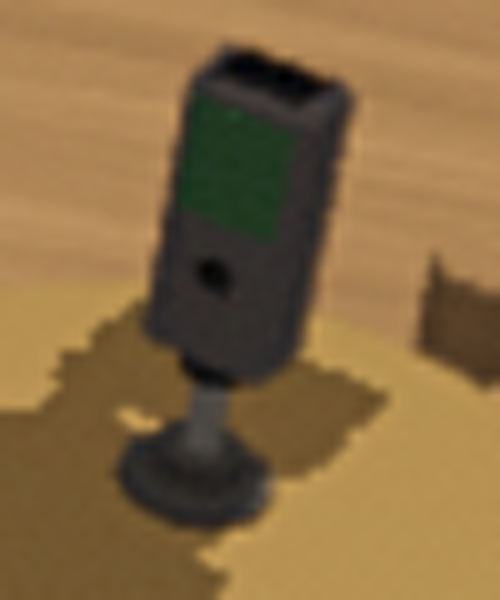

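The lean is about 1–1.5° in both views, within the bore's play. The collar sits on the rind around the bore and the gripper is 68 mm clear above the housing. I hand in.

Run:
```python
from h import *
print(robot.hand_in()); print(observe()["time_s"])
```

```text
the job is handed in; nothing more can be done
None
the job is handed in; nothing more can be done
```

I pulled the 22 mm stopper out of the wheel's bore and laid it on its side in the dish. I then lifted the thermometer from its stand, lowered it into the bore and handed the job in at about 38.6 s.

- **Bottoming out:** The collar met the rind at 25 mm depth and slid up at roughly 3.5–4.5 N. The tip touched bottom at about 59 mm. A further 0.2 mm of travel raised the force by 1.8 N, so the tip carried about 4 N, well under the 18 N limit.
- **Last checks, made after letting go:** The thermometer stands free with the collar on the rind over the bore. The stopper is still in the dish.
- **Not perfect:** The thermometer leans by about 1–1.5° in both the wrist and scene views. The paste probably sprang back a few tenths of a millimetre on release, so the collar may not be fully flat. That gap is too small to see in the images.
- **Left alone:** I did not touch the small cheese, trier, brush or the larger look-alike stopper. The cheese and look-alike showed in the last wrist picture, the brush only in part. The trier was last seen before I gripped the thermometer.

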